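# Open the filter case and hold its filter plate over the light pad

## Task

Please check the filter: swing the white flap of the filter case back past upright by its blue bar so that it stays open, then draw the filter plate out of the case by its orange tab and carry it over to the light pad. Hold it level about 7 cm above the middle of the pad, with its long sides along the pad's long sides, and finish there still holding it, steady in the gripper; leave the flap open and the other things on the bench where they are.

Things in the scene. Friction and masses are not known exactly. Their poses are not given: they have to be found in the camera images.
- filter_case: Fixed white and grey case 120 (x) x 150 (y) x 76 mm without the flap. Origin at the centre of its underside, z up, y along the hinge; its front faces -x. It is an open well: the inner walls lie at x = -52 and +52 mm and y = -69 and +69 mm, the well's floor at z = 30 mm, the rim of the walls at z = 76 mm. The filter plate lies on that floor, centred at x = -6 mm, between 6 mm high guides with 2 mm play. The case and the light pad may change places (left or right).
- flap (a joint): Hinge of the white flap (116 x 150 x 8 mm) that covers the well. 0 = closed, grows as it opens, 1.57 = upright, stop at 1.95 rad (leaning back). At the start 0 to 0.2 rad. The hinge is stiff: the flap stays at any angle where it is left; about 2 N at the bar moves it.
- flap_hinge (a point): Middle of the hinge line, fixed to the case: x = +58 mm, y = 0, z = 80 mm in the case's frame. The line runs along the case's y; the flap reaches from it towards the case's -x and its front swings up and back to +x.
- flap_bar (a point): Middle of the blue round cross-bar at the flap's front: 12 mm thick, 28 mm long along the case's y, on a stem 10 mm wide, its axis 26 mm in front of the flap's edge and 142 mm from the hinge line (80 mm above the bench when closed). Pinched at its two ends (closing along y) from above, it can turn between the fingers as the flap swings. Its axes turn with the flap.
- filter_plate: Loose filter plate, 70 g: white frame with grey medium, 80 (x) x 100 (y) x 8 mm, with an upright orange tab on its middle. Origin at the centre of its underside, z up. At the start it lies hidden under the flap, square with the case.
- plate_tab (a point): Point to grip on the plate's orange tab, 32 mm above the plate's underside. The tab is 10 mm thick along y, 26 mm along x and stands from 8 to 40 mm above the underside.
- light_pad: Fixed light pad, a dark grey slab 120 (x) x 150 (y) x 12 mm with a glowing white top. Origin at the centre of its underside, z up; top at z = 12 mm.
- timer: Bystander, to be left alone: white digital timer, 66x66x19 mm; origin on its underside or middle.
- marker_blue: Bystander, to be left alone: blue-capped marker lying flat, 136 mm long; origin on its underside or middle.
- dropper_bottle: Bystander, to be left alone: small white dropper bottle, 34 mm wide, 78 mm high; origin on its underside or middle.
- hdpe_bottle: Bystander, to be left alone: white bottle, 62 mm wide, 120 mm high; origin on its underside or middle.
- beaker: Bystander, to be left alone: clear beaker, 59 mm wide, 70 mm high; origin on its underside or middle.
- petri_dish: Bystander, to be left alone: flat round dish, 61 mm wide, 12 mm high; origin on its underside or middle.
- tape_roll: Bystander, to be left alone: yellow tape roll, 75 mm wide, 19 mm high; origin on its underside or middle.
Mind the look-alikes: they are no part of the job. Leave any brown look-alike of the light_pad alone.

How it is judged:
On the way, in this order (a step that is already met when the one before it is completed fails the run):
1. the flap has been swung back past upright, with the filter plate still in the case (value of joint flap above 1.6 rad and z of filter_plate in the frame of filter_case below 0.045 m), for 0.2 s.
2. the filter plate is lifted clear of the case with the fingers on it (z of filter_plate in the frame of filter_case above 0.08 m and contact force between the fingers and filter_plate above 1 N), for 0.1 s.
At the end, for the whole second after the job is handed in: The gripper still holds the filter plate, level (within 0.2 rad) and at rest, its centre within 25 mm of the light pad's centre, its underside 40 to 110 mm above the pad's top, its long sides within 0.2 rad of the pad's long sides, resting on nothing; the flap stands open (above 1.5 rad) (horizontal distance between filter_plate and light_pad below 0.025 m and z of filter_plate in the frame of light_pad between 0.052 and 0.122 m and angle between filter_plate's own z axis and vertical below 0.2 rad and angle between the y axis of filter_plate and the y axis of light_pad, either way round below 0.2 rad and linear speed of filter_plate below 0.03 m/s and contact force between the fingers and filter_plate above 1 N and contact force between filter_plate and light_pad below 0.1 N and contact force between filter_plate and filter_case below 0.1 N and value of joint flap above 1.5 rad); the arm keeps its last pose, push and grip.
It fails at once if another thing on the bench is moved by more than 3 cm (distance of any of timer, marker_blue, dropper_bottle, hdpe_bottle, beaker, petri_dish, tape_roll from where it was at the start of the episode above 0.03 m).
It also fails if it takes over 51 s, if anything falls off the work surface, if the arm or the gripper's body presses on something with over 40 N, if the wrist force passes 120 N, or if a joint passes its speed limit or range.

## Robot

A 6-joint arm with a two-finger parallel gripper is mounted at the origin on a cart in front of the work surface, level with it; the furniture and walls round the work are solid. World frame = base frame: x ahead of the robot, y to its left, z up, the work surface at z = 0. Lengths are in m, angles in rad, forces in N, time in s.
With the tool pointing down it reaches from about 0.35 to 0.925 m from the base axis. Payload 6.4 kg.
Tool frame: the origin (TCP) lies midway between the tips of the shut fingers; the grasp point (between the pads) lies 19 mm behind it (arm.grip_depth is the z of the grasp point in the tool frame, in m); z points along the fingers, y is the direction in which the jaws open and shut (so a half turn about z gives the same grasp; the last joint's range is limited). The gripper opens to 94 mm and grips with 3 to 60 N. Pads are 16 mm wide; open, the fingers measure 119 mm over their backs; the gripper's body (75 mm by 177 mm) begins 78 mm behind the grasp point.
Start: joints at [-1.523, 0.245, 1.558, -0, 1.339, -0.174], TCP at [0.143, -0.634, 0.205] pointing down, gripper open.
Joint ranges: [-3.13, 3.13], [-1.02, 2.26], [0.13, 2.54], [-0.95, 4.09], [0.21, 2.88], [-2.74, 2.74]. Speed limits (rad/s): [2.57, 2.57, 3.14, 3.14, 3.14, 3.14].

## Interface

Orientations are given as a rotation vector (axis times angle).
In Python, from bench import arm gives the robot as it stands.
- The arm moves only by the tool apply_moves, never from a script. Its argument "targets" is a list that holds one entry, the list of rows, each a list of 7 numbers: the turn, a rotation vector about the tool's x, y, z in rad, then the shift along the tool's x, y, z in mm, then the finger opening in mm, from 0 to 94. A call has 1 to 10 rows; each row shifts and turns the pose as measured when the row begins, along the tool's axes as they then stand; what a row does not reach is not made up. A row lasts 1/12 s, in which the tool goes at most 41.7 mm and 7.16 degrees, less where a joint would pass 70% of its speed; a pose out of reach is approached as far as the arm can. A call with a gripper value outside its range is refused whole. The fingers move at their own pace and stop on an object; "grip_force" is the grip in N (left out, the last holds). Time passes only in rows, so rows that do not move let the fingers close. It gives the time, the measured TCP pose, the force and the opening at its end, in the units of the state.
- arm.read_state(): the state, without advancing time (a new reading comes with each control period).
- arm.get_image(name): name is "side" or "top" or "wrist"; returns (picture, depth): 384x512x3 uint8, red, green, blue; 384x512 float32, m along the optical axis (not along the pixel's ray), 0 where there is no reading.
- arm.calibration(name): a dict with "mtx" (3x3 intrinsics, pixels), "k1" (the pictures are not rectified: a ray, as slopes to the right and down, at radius r is drawn at 1 + k1 r^2 times it, then the intrinsics apply), "eye" and "rotation" of the camera in the world; the wrist camera has in their place "tool_from_camera" (4x4, takes a point from camera to tool coordinates, whose origin is the TCP and whose axes are the flange's). Camera axes: x right, y up, looking along -z (the intrinsics and any distortion apply to the point x, -y, -z); pixel columns grow to the right and rows downward; lengths in m; the calibration is good to about 2 mm. A picture is of the moment at which its call begins: read the wrist's pose just before it. calibration takes no time and is no camera call.
- arm.hand_in(): hands the job in, once; it reports no verdict.
The state is a dict: "t": time; "qpos": joint angles; "dq": joint speeds; "joint_torque": joint torques, N m; "tcp_pos": TCP position; "tool_rot": TCP orientation; "ft_force": force on the tool from outside, world axes, zero at the start; "ft_torque": the same for the moment, N m; "grip_width": finger opening in m.
Only numpy, scipy, OpenCV 4.12 (cv2) and the standard library are available. Lean on these libraries where they do the work, as an engineer would, in place of code of your own. Each camera call takes 0.05 s, during which the arm holds its last target.

## Working session

There is one attempt and no reset: what is moved stays moved. The work goes in short steps, Python scripts to look and compute and a tool call to move; the robot and the scene stay as the last step left them, time stands still between calls to the robot, and variables do not carry over. Pictures are saved under pics/ and viewed, and the job is handed in when it is done.

Besides the shell and the picture viewer there is one more tool, called in YAML: its name, and indented under it one key for each argument. apply_moves: Moves the arm, as the interface text tells. Its arguments: {"type":"object","properties":{"targets":{"type":"array","items":{"type":"array","items":{"type":"array","items":{"type":"number"}}}},"grip_force":{"type":"number"}},"required":["targets"]}

```bash
ls; mkdir -p pics
python3 - <<'E'
from bench import arm
import cv2
s=arm.read_state();print({k:s[k] for k in('t','tcp_pos','tool_rot','grip_width')},arm.grip_depth)
for n in('side','top'):
    p,d=arm.get_image(n);cv2.imwrite(f'pics/{n}0.png',p[:,:,::-1]);import numpy as np;np.save(f'pics/{n}0.npy',d)
    print(n,arm.calibration(n))
print(arm.calibration('wrist'))
E
```

```text
pics
{'t': 0.0, 'tcp_pos': array([ 0.1429843 , -0.63347666,  0.20437049]), 'tool_rot': array([-3.12045910e+00, -3.47441107e-01, -1.98414140e-04]), 'grip_width': 0.09413147911097366} -0.0188
side {'mtx': array([[468.01047088,   0.        , 254.00437158],
       [  0.        , 468.01047088, 193.88067781],
       [  0.        ,   0.        ,   1.        ]]), 'k1': -0.016530700457300138, 'eye': array([-0.14236931, -1.05889131,  1.08693165]), 'rotation': array([ 0.88037582, -0.26680941, -0.53489546])}
top {'mtx': array([[440.78071011,   0.        , 253.22314351],
       [  0.        , 440.78071011, 193.19244764],
       [  0.        ,   0.        ,   1.        ]]), 'k1': -0.1417940379860246, 'eye': array([2.69541853e-01, 4.04138804e-05, 1.67641998e+00]), 'rotation': array([ 0.15885756, -0.14203916, -1.55711738])}
{'mtx': array([[281.02282041,   0.        , 250.72685847],
       [  0.        , 281.02282041, 188.28816188],
       [  0.        ,   0.        ,   1.        ]]), 'k1': -0.04780681089076149, 'tool_from_camera': array([[-1.43877716e-03,  9.67220336e-01,  2.53934542e-01,
         7.26836755e-02],
       [ 9.99998951e-01,  1.43333207e-03,  2.06461604e-04,
        -6.62291655e-04],
       [-1.64278660e-04,  2.53934573e-01, -9.67221384e-01,
        -1.79824232e-01],
       [ 0.00000000e+00,  0.00000000e+00,  0.00000000e+00,
         1.00000000e+00]])}
```

View pics/side0.png

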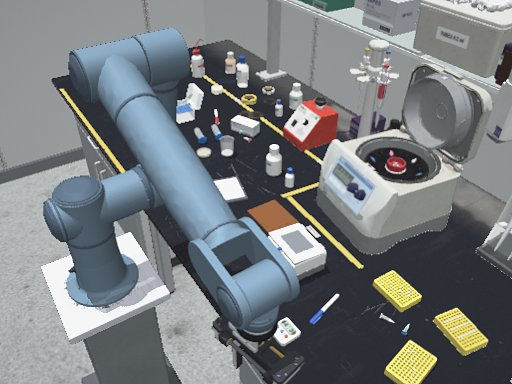

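View pics/top0.png

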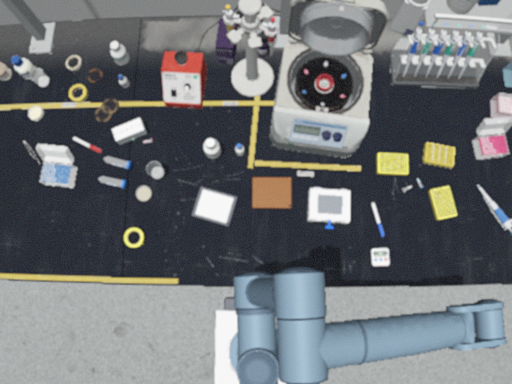

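The top view shows the case at about (329,205) with its blue bar at (329,226). The light pad is at (214,206) and the brown look-alike at (272,192). I'll measure these in enlarged crops.

```bash
cat > h.py <<'E'
import numpy as np,cv2
from scipy.spatial.transform import Rotation as R
from bench import arm
def cam(n,st=None):
    c=arm.calibration(n)
    if n=='wrist':
        T=np.eye(4);T[:3,:3]=R.from_rotvec(st['tool_rot']).as_matrix();T[:3,3]=st['tcp_pos']
        M=T@c['tool_from_camera'];return c,M[:3,:3],M[:3,3]
    return c,R.from_rotvec(c['rotation']).as_matrix(),np.array(c['eye'])
def ray(n,uv,st=None):
    c,Rm,e=cam(n,st);K=c['mtx']
    q=cv2.undistortPoints(np.array(uv,float).reshape(-1,1,2),K,np.array([c['k1'],0,0,0]))[:,0]
    d=np.c_[q[:,0],-q[:,1],-np.ones(len(q))]
    return e,d@Rm.T
def at_z(n,uv,z,st=None):
    e,d=ray(n,uv,st);return e+d*((z-e[2])/d[:,2])[:,None]
def at_d(n,uv,D,st=None):
    e,d=ray(n,uv,st);return e+d*np.array([D[int(round(v)),int(round(u))] for u,v in uv])[:,None]
def proj(n,P,st=None):
    c,Rm,e=cam(n,st);K=c['mtx'];q=(np.atleast_2d(P)-e)@Rm;q=np.c_[q[:,0],-q[:,1],-q[:,2]]
    return cv2.projectPoints(q.reshape(-1,1,3),np.zeros(3),np.zeros(3),K,np.array([c['k1'],0,0,0]))[0][:,0]
E
python3 - <<'E'
import cv2
p=cv2.imread('pics/top0.png')
cv2.imwrite('pics/c1.png',cv2.resize(p[175:240,290:400],None,fx=7,fy=7,interpolation=cv2.INTER_CUBIC))
cv2.imwrite('pics/c2.png',cv2.resize(p[165:240,180:290],None,fx=7,fy=7,interpolation=cv2.INTER_CUBIC))
E
```

```text
(no output)
```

View pics/c1.png

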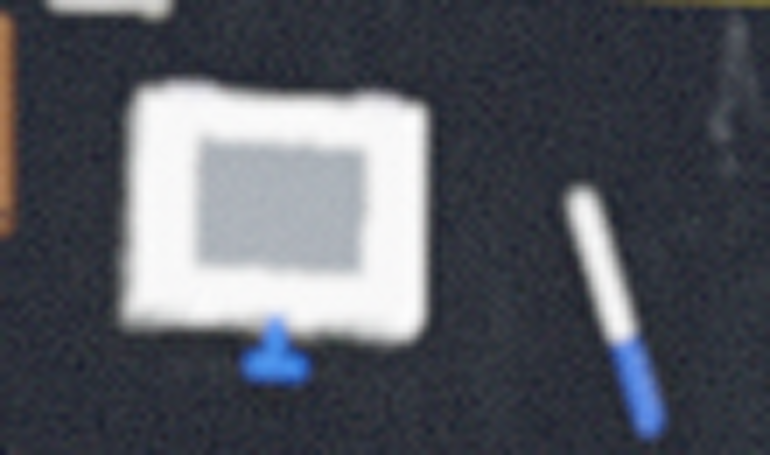

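View pics/c2.png

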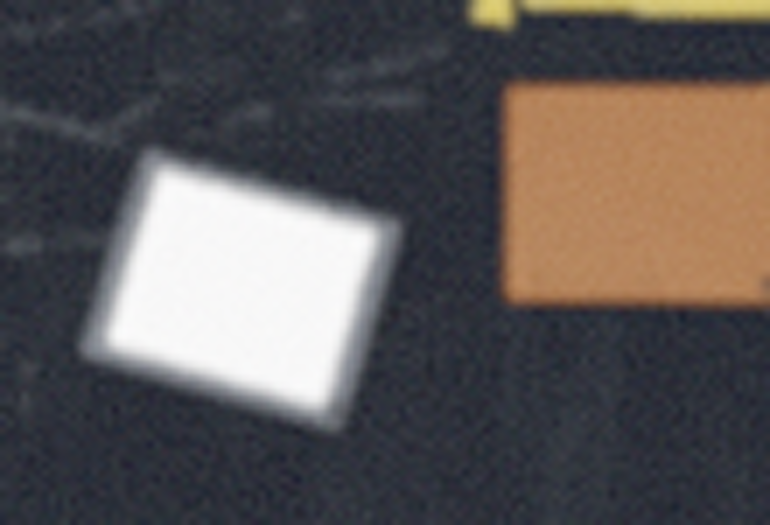

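```bash
cat >> h.py <<'E'
def cr(pts,off,s=7): return [((x+.5)/s-.5+off[0],(y+.5)/s-.5+off[1]) for x,y in pts]
E
python3 - <<'E'
from h import *
D=np.load('pics/top0.npy');np.set_printoptions(precision=4,suppress=True)
g=cr([(201,142),(364,150),(359,270),(197,265)],(290,175))
print('grey',at_d('top',g,D))
c=cr([(140,95),(420,110),(412,325),(132,315),(280,95),(273,310)],(290,175));P=at_d('top',c,D);print('lid',P)
b=cr([(276,368),(276,345),(255,368),(297,368)],(290,175));print('bar',at_d('top',b,D),at_z('top',b,.086))
p=cr([(152,150),(402,222),(338,432),(82,350)],(180,165));P=at_z('top',p,.012);print('pad',P,P.mean(0),at_d('top',[tuple(np.mean(p,0))],D))
for i in range(4):
  v=P[(i+1)%4]-P[i];print(np.linalg.norm(v),np.degrees(np.arctan2(v[1],v[0])))
E
```

```text
grey [[ 0.5719 -0.2194  0.0964]
 [ 0.5706 -0.3074  0.0841]
 [ 0.5059 -0.302   0.0896]
 [ 0.5085 -0.2175  0.0866]]
lid [[ 0.6155 -0.1986  0.0056]
 [ 0.6104 -0.3568 -0.0048]
 [ 0.479  -0.3322  0.0749]
 [ 0.486  -0.1866  0.0569]
 [ 0.6176 -0.2777 -0.0016]
 [ 0.4847 -0.2565  0.0892]]
bar [[ 0.4535 -0.2561  0.0971]
 [ 0.4664 -0.2577  0.0888]
 [ 0.4539 -0.2458  0.0934]
 [ 0.4544 -0.2684  0.0892]] [[ 0.4548 -0.2579  0.086 ]
 [ 0.4668 -0.2582  0.086 ]
 [ 0.4547 -0.247   0.086 ]
 [ 0.4548 -0.2689  0.086 ]]
pad [[0.6196 0.2208 0.012 ]
 [0.5802 0.0817 0.012 ]
 [0.464  0.1146 0.012 ]
 [0.5076 0.2558 0.012 ]] [0.5428 0.1682 0.012 ] [[0.5417 0.1676 0.0164]]
0.14458382169742898 -105.82967390308066
0.12076068291829566 164.1877110357785
0.14776917173913057 72.82886232874583
0.11734245269644003 -17.347522645501357
```

```bash
cat >> h.py <<'E'
def down(yaw):
    x=np.array([np.cos(yaw),np.sin(yaw),0]);z=np.array([0,0,-1.]);return np.c_[x,np.cross(z,x),z]
def plan(st,p,Rt,w,N=None,rmax=.12,smax=40,show=10):
    """rows to go straight from state to (p,Rt)"""
    Rc=R.from_rotvec(st['tool_rot']).as_matrix();pc=np.array(st['tcp_pos']);out=[]
    tot=R.from_matrix(Rc.T@Rt).as_rotvec();n=max(np.linalg.norm(tot)/rmax,np.linalg.norm(p-pc)*1000/smax)
    N=N or int(np.ceil(n))
    for i in range(N):
        k=N-i;r=np.round(R.from_matrix(Rc.T@Rt).as_rotvec()/k,3);s=np.round(Rc.T@(p-pc)/k*1000,1)
        out.append([*map(float,r),*map(float,s),w]);pc=pc+Rc@s/1000;Rc=Rc@R.from_rotvec(r).as_matrix()
    print(N,'rows');print(out[:show]);return out
def st():
    s=arm.read_state();print('t',round(s['t'],2),'tcp',s['tcp_pos'].round(4),'rot',s['tool_rot'].round(3),'F',s['ft_force'].round(1),'w',round(s['grip_width'],4),'q',s['qpos'].round(2));return s
E
python3 - <<'E'
from h import *
D=np.load('pics/top0.npy')
P=at_d('top',[(320,120),(320,140),(320,100),(320,50),(320,20),(280,100),(365,110)],D);print(P.round(3))
s=st();plan(s,np.array([.49,-.262,.26]),down(np.radians(177.7)),60,show=30)
E
```

```text
[[ 0.808 -0.211  0.239]
 [ 0.766 -0.223  0.144]
 [ 0.907 -0.222  0.18 ]
 [ 1.058 -0.214  0.273]
 [ 1.117 -0.203  0.372]
 [ 0.886 -0.074  0.225]
 [ 0.854 -0.375  0.222]]
t 0.1 tcp [ 0.143  -0.6336  0.2045] rot [-3.121 -0.348 -0.   ] F [-0.1 -0.4 -0.4] w 0.094 q [-1.52  0.25  1.56 -0.    1.34 -0.17]
24 rows
[[0.0, -0.0, -0.12, 17.5, -11.9, -2.3, 60], [0.0, -0.0, -0.12, 18.8, -9.7, -2.3, 60], [0.0, -0.0, -0.12, 19.8, -7.4, -2.3, 60], [0.0, -0.0, -0.12, 20.6, -5.0, -2.3, 60], [0.0, -0.0, -0.12, 21.0, -2.5, -2.3, 60], [0.0, -0.0, -0.12, 21.2, 0.0, -2.3, 60], [0.0, -0.0, -0.12, 21.0, 2.6, -2.3, 60], [0.0, -0.0, -0.12, 20.6, 5.1, -2.3, 60], [0.0, -0.0, -0.12, 19.8, 7.5, -2.3, 60], [0.0, -0.0, -0.12, 18.8, 9.8, -2.3, 60], [0.0, -0.0, -0.12, 17.5, 12.0, -2.3, 60], [0.0, -0.0, -0.12, 15.9, 14.0, -2.3, 60], [0.0, -0.0, -0.12, 14.1, 15.8, -2.3, 60], [0.0, -0.0, -0.12, 12.1, 17.4, -2.3, 60], [0.0, -0.0, -0.12, 9.9, 18.7, -2.3, 60], [0.0, -0.0, -0.12, 7.6, 19.8, -2.3, 60], [0.0, -0.0, -0.12, 5.2, 20.5, -2.3, 60], [0.0, -0.0, -0.12, 2.7, 21.0, -2.3, 60], [0.0, -0.0, -0.12, 0.2, 21.2, -2.3, 60], [0.0, -0.0, -0.12, -2.3, 21.1, -2.2, 60], [0.0, -0.0, -0.12, -4.9, 20.6, -2.3, 60], [0.001, -0.0, -0.12, -7.3, 19.9, -2.2, 60], [0.0, -0.0, -0.12, -9.6, 18.9, -2.3, 60], [0.001, -0.0, -0.12, -11.8, 17.7, -2.3, 60]]
```

apply_moves:
  targets:
    - [[0,0,-0.12,17.5,-12,-2.5,60],[0,0,-0.12,19,-9.5,-2.5,60],[0,0,-0.12,20,-7.5,-2.5,60],[0,0,-0.12,20.5,-5,-2.5,60],[0,0,-0.12,21,-2.5,-2.5,60],[0,0,-0.12,21,0,-2.5,60],[0,0,-0.12,21,2.5,-2.5,60],[0,0,-0.12,20.5,5,-2.5,60],[0,0,-0.12,20,7.5,-2.5,60],[0,0,-0.12,19,10,-2.5,60]]

```text
t: 0.93
tcp_pos: [0.2863, -0.4676, 0.2241]
tool_rot: [-2.326, -2.094, -0.01]
ft_force: [0.8, -0.2, 0.3]
grip_width: 0.0603
```

apply_moves:
  targets:
    - [[0,0,-0.12,17.5,12,-2.5,60],[0,0,-0.12,16,14,-2.5,60],[0,0,-0.12,14,16,-2.5,60],[0,0,-0.12,12,17.5,-2.5,60],[0,0,-0.12,10,18.5,-2.5,60],[0,0,-0.12,7.5,20,-2.5,60],[0,0,-0.12,5,20.5,-2.5,60],[0,0,-0.12,2.5,21,-2.5,60],[0,0,-0.12,0,21,-2.5,60],[0,0,-0.12,-2.5,21,-2.5,60]]

```text
t: 1.77
tcp_pos: [0.4253, -0.2927, 0.2477]
tool_rot: [-0.661, -3.06, -0.028]
ft_force: [-0.4, -0.9, 0.5]
grip_width: 0.0603
```

Run:
```python
from h import *
s=st();plan(s,np.array([.49,-.262,.26]),down(np.radians(177.7)),60,show=30)
```

```text
t 1.77 tcp [ 0.4253 -0.2927  0.2477] rot [-0.661 -3.06  -0.028] F [-0.4 -0.9  0.5] w 0.0603 q [-0.83 -0.1   1.84  0.01  1.42 -1.97]
4 rows
[[0.005, -0.003, -0.096, -11.5, 13.7, -3.0, 60], [0.004, -0.003, -0.096, -12.8, 12.5, -3.1, 60], [0.004, -0.003, -0.097, -14.0, 11.3, -3.1, 60], [0.005, -0.002, -0.096, -14.9, 9.8, -3.0, 60]]
```

apply_moves:
  targets:
    - [[0.005,-0.003,-0.1,-11.5,13.5,-3,60],[0.005,-0.003,-0.1,-13,12.5,-3,60],[0.005,-0.003,-0.1,-14,11.5,-3,60],[0.005,-0.002,-0.1,-15,10,-3,60],[0,0,0,0,0,0,60],[0,0,0,0,0,0,60]]

```text
t: 2.27
tcp_pos: [0.4932, -0.2544, 0.2581]
tool_rot: [0.003, -3.139, -0.001]
ft_force: [0.1, -0.6, 0.0]
grip_width: 0.0602
```

Run:
```python
from h import *
s=st();p,d=arm.get_image('wrist');cv2.imwrite('pics/w1.png',p[:,:,::-1]);np.save('pics/w1.npy',d)
import pickle;pickle.dump(s,open('pics/w1.pkl','wb'))
```

```text
t 2.27 tcp [ 0.4932 -0.2544  0.2581] rot [ 3.000e-03 -3.139e+00 -1.000e-03] F [ 0.1 -0.6  0. ] w 0.0602 q [-0.68 -0.02  1.75 -0.    1.41 -2.25]
```

View pics/w1.png

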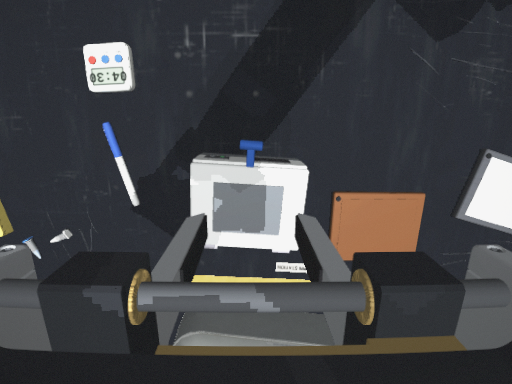

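The wrist view shows the bar at about (251,145), with the case below it in the picture at rows 155–248. I'll enlarge that area.

Run:
```python
import cv2
p=cv2.imread('pics/w1.png')
cv2.imwrite('pics/c3.png',cv2.resize(p[130:205,190:310],None,fx=6.5,fy=6.5,interpolation=cv2.INTER_CUBIC))
cv2.imwrite('pics/c4.png',cv2.resize(p[180:255,185:315],None,fx=6,fy=6,interpolation=cv2.INTER_CUBIC))
```

```text
(no output)
```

View pics/c3.png

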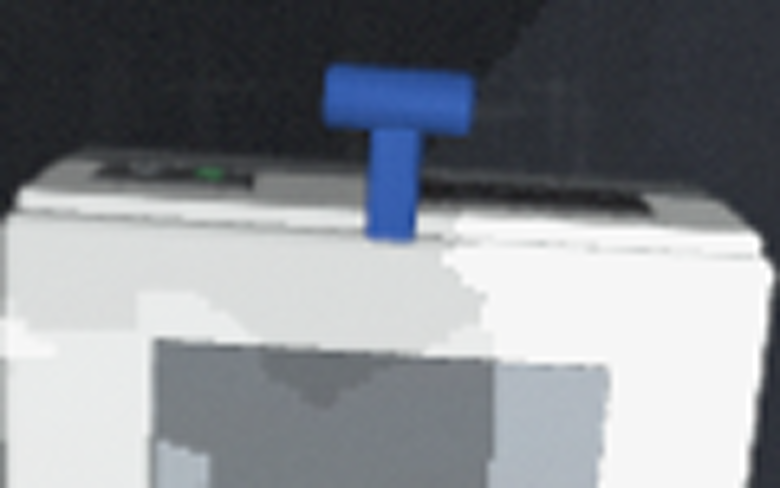

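View pics/c4.png

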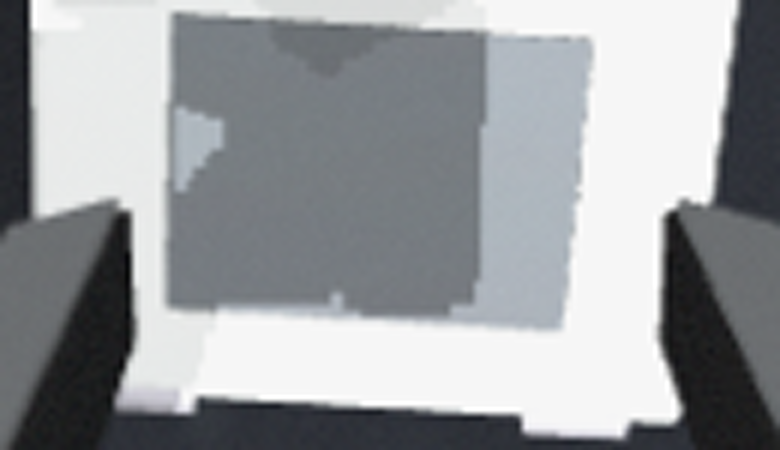

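Run:
```python
from h import *;import pickle
s=pickle.load(open('pics/w1.pkl','rb'));D=np.load('pics/w1.npy');np.set_printoptions(precision=4,suppress=True)
b=cr([(399,100),(345,98),(455,103)],(190,130),6.5);print('bar d',at_d('wrist',b,D,s))
e=cr([(326,97),(473,104)],(190,130),6.5)
for z in(.08,.09,.1):
  P=at_z('wrist',e,z,s);print(z,P.mean(0),np.linalg.norm(P[1]-P[0]),np.degrees(np.arctan2(*(P[1]-P[0])[:2])))
f=cr([(7,216),(768,259)],(190,130),6.5)
for z in(.084,.1):
  P=at_z('wrist',f,z,s);print('edge',z,P.mean(0),np.linalg.norm(P[1]-P[0]),np.degrees(np.arctan2(*(P[1]-P[0])[:2])))
g=cr([(173,14),(592,38),(563,329),(166,306)],(185,180),6)
print(at_d('wrist',g,D,s)); P=at_z('wrist',g,.084,s);print(P)
m=[(x,y) for x in range(222,278,4) for y in range(188,232,4)];Q=at_d('wrist',m,D,s)
A=np.c_[Q[:,:2],np.ones(len(Q))];print('plane',np.linalg.lstsq(A,Q[:,2],rcond=None)[0],Q.mean(0))
# front edge pixel rows depth
h=cr([(200,240),(600,265),(100,235),(700,275)],(190,130),6.5);print(at_d('wrist',h,D,s))
k=cr([(230,395),(560,425),(400,400)],(185,180),6);print('rear',at_d('wrist',k,D,s))
```

```text
bar d [[ 0.4534 -0.2538  0.0975]
 [ 0.4531 -0.2638  0.0966]
 [ 0.454  -0.2434  0.0968]]
0.08 [ 0.4552 -0.2537  0.08  ] 0.028693313783576993 2.6685906785372575
0.09 [ 0.4542 -0.2537  0.09  ] 0.027892102139638827 2.668590678537239
0.1 [ 0.4532 -0.2537  0.1   ] 0.027090890495700605 2.668590678537225
edge 0.084 [ 0.4815 -0.2558  0.084 ] 0.14991074998646364 3.2333496253358915
edge 0.1 [ 0.4787 -0.2557  0.1   ] 0.14313749587593344 3.2333496253359253
[[ 0.5004 -0.3012  0.0921]
 [ 0.5055 -0.2127  0.0921]
 [ 0.5742 -0.2166  0.0872]
 [ 0.569  -0.3058  0.0866]]
[[ 0.5023 -0.3023  0.084 ]
 [ 0.5076 -0.2118  0.084 ]
 [ 0.5756 -0.2163  0.084 ]
 [ 0.5701 -0.3062  0.084 ]]
plane [-0.0693  0.0047  0.1283] [ 0.5361 -0.2576  0.0899]
[[ 0.4806 -0.2919  0.0925]
 [ 0.4853 -0.2151  0.0931]
 [ 0.4797 -0.3112  0.0917]
 [ 0.4873 -0.1957  0.0927]]
rear [[ 0.5913 -0.2921  0.0855]
 [ 0.5986 -0.2165  0.086 ]
 [ 0.5927 -0.2532  0.0851]]
```

Run:
```python
from h import *
s=st();Rt=down(np.radians(176.9));plan(s,np.array([.4541,-.2537,.15]),Rt,60,N=4)
s=dict(s);s['tcp_pos']=np.array([.4541,-.2537,.15]);s['tool_rot']=R.from_matrix(Rt).as_rotvec();plan(s,np.array([.4541,-.2537,.072]),Rt,60,N=4)
```

```text
t 2.32 tcp [ 0.493  -0.2545  0.2581] rot [ 3.000e-03 -3.139e+00 -1.000e-03] F [-0.3 -0.7  0.3] w 0.06 q [-0.68 -0.02  1.75 -0.    1.41 -2.25]
4 rows
[[0.0, -0.001, 0.014, 9.6, 0.2, 27.0, 60], [0.0, -0.001, 0.014, 9.7, 0.1, 27.0, 60], [0.0, -0.0, 0.014, 9.7, -0.1, 27.1, 60], [0.0, -0.001, 0.014, 9.7, -0.2, 27.0, 60]]
4 rows
[[0.0, 0.0, -0.0, 0.0, -0.0, 19.5, 60], [0.0, 0.0, -0.0, 0.0, -0.0, 19.5, 60], [0.0, 0.0, -0.0, 0.0, -0.0, 19.5, 60], [0.0, 0.0, -0.0, 0.0, -0.0, 19.5, 60]]
```

apply_moves:
  targets:
    - [[0,-0.001,0.014,9.7,0,27,60],[0,-0.001,0.014,9.7,0,27,60],[0,0,0.014,9.7,0,27,60],[0,0,0.014,9.7,0,27,60],[0,0,0,0,0,0,60],[0,0,0,0,0,0,60]]

```text
t: 2.82
tcp_pos: [0.4492, -0.257, 0.1471]
tool_rot: [0.114, 3.139, -0.002]
ft_force: [0.8, -1.7, 1.5]
grip_width: 0.06
```

Run:
```python
from h import *
s=st();Rt=down(np.radians(176.9))
plan(s,np.array([.4541,-.2537,.072]),Rt,60,N=5)
p,d=arm.get_image('wrist');cv2.imwrite('pics/w2.png',p[:,:,::-1])
```

```text
t 2.82 tcp [ 0.4492 -0.257   0.1471] rot [ 1.140e-01  3.139e+00 -2.000e-03] F [ 0.8 -1.7  1.5] w 0.06 q [-0.74 -0.01  1.94 -0.    1.2  -2.24]
5 rows
[[-0.0, 0.0, -0.004, -0.9, 0.8, 15.0, 60], [-0.0, 0.0, -0.004, -0.9, 0.7, 15.0, 60], [-0.0, 0.0, -0.003, -0.9, 0.7, 15.0, 60], [-0.001, 0.0, -0.004, -1.0, 0.8, 15.1, 60], [-0.0, 0.001, -0.003, -0.9, 0.7, 15.0, 60]]
```

View pics/w2.png

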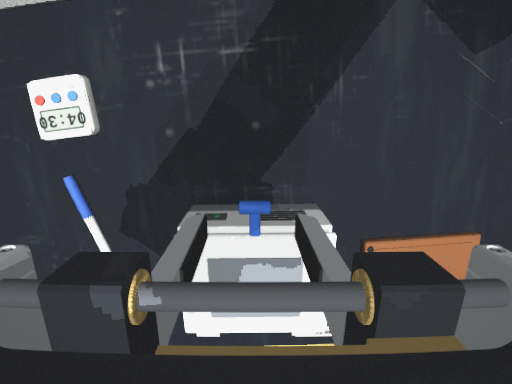

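The bar at (255,208) lies between the fingers. Going down now.

apply_moves:
  targets:
    - [[0,0,-0.004,-1,0.8,15,60],[0,0,-0.004,-1,0.8,15,60],[0,0,-0.004,-1,0.8,15,60],[0,0,-0.003,-1,0.8,15,60],[0,0,0,-0.5,0.5,12,60],[0,0,0,0,0,0,60],[0,0,0,0,0,0,60]]

```text
t: 3.45
tcp_pos: [0.463, -0.2621, 0.0864]
tool_rot: [0.094, 3.122, -0.025]
ft_force: [-0.2, -0.2, 0.4]
grip_width: 0.0604
```

Run:
```python
from h import *
s=st();Rt=down(np.radians(176.9))
plan(s,np.array([.4541,-.2537,.072]),Rt,60,N=1)
p,d=arm.get_image('wrist');cv2.imwrite('pics/w3.png',cv2.resize(p[150:280,170:340,::-1],None,fx=4,fy=4,interpolation=cv2.INTER_CUBIC))
```

```text
t 3.45 tcp [ 0.463  -0.2621  0.0864] rot [ 0.094  3.122 -0.025] F [-0.2 -0.2  0.4] w 0.0604 q [-0.73  0.1   1.96 -0.    1.06 -2.24]
1 rows
[[-0.016, 0.019, -0.006, 9.7, 8.1, 14.1, 60]]
```

View pics/w3.png

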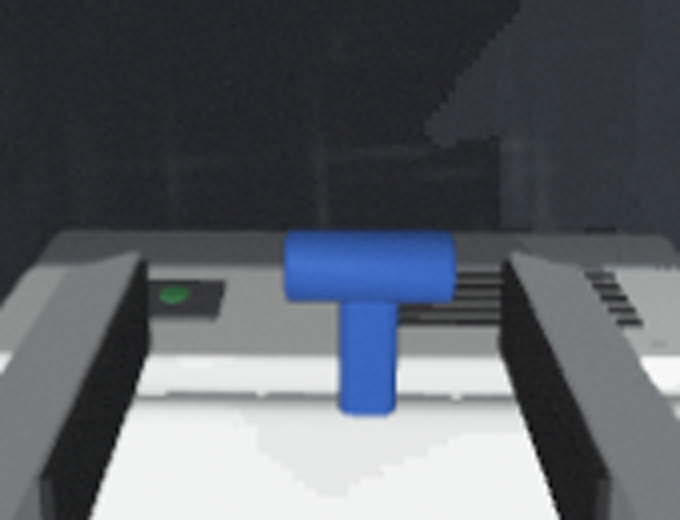

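apply_moves:
  targets:
    - [[-0.008,0.01,-0.003,5,4,0,60],[-0.008,0.01,-0.003,5,4,0,60],[0,0,0,0,0,0,60],[0,0,0,0,0,0,60]]

```text
t: 3.83
tcp_pos: [0.4543, -0.2543, 0.09]
tool_rot: [0.084, 3.139, -0.003]
ft_force: [0.5, -0.4, -0.0]
grip_width: 0.0599
```

Run:
```python
from h import *
s=st();Rt=down(np.radians(176.9))
plan(s,np.array([.4541,-.2537,.072]),Rt,60,N=1)
```

```text
t 3.83 tcp [ 0.4543 -0.2543  0.09  ] rot [ 8.400e-02  3.139e+00 -3.000e-03] F [ 0.5 -0.4 -0. ] w 0.0599 q [-0.73  0.08  1.97 -0.    1.09 -2.24]
1 rows
[[-0.002, 0.001, 0.0, 0.3, 0.6, 18.0, 60]]
```

apply_moves:
  targets:
    - [[0,0,0,0,0,6,60],[0,0,0,0,0,6,60],[0,0,0,0,0,6,60],[0,0,0,0,0,0,60],[0,0,0,0,0,0,60]]

```text
t: 4.25
tcp_pos: [0.4544, -0.2544, 0.0705]
tool_rot: [0.084, 3.139, -0.004]
ft_force: [0.1, -0.1, 1.1]
grip_width: 0.0599
```

Run:
```python
from h import *
s=st();Rt=down(np.radians(176.9))
plan(s,np.array([.4541,-.2537,.072]),Rt,60,N=1)
```

```text
t 4.25 tcp [ 0.4544 -0.2544  0.0705] rot [ 0.084  3.139 -0.004] F [ 0.1 -0.1  1.1] w 0.0599 q [-0.73  0.11  1.98 -0.    1.05 -2.24]
1 rows
[[-0.002, 0.002, 0.0, 0.3, 0.7, -1.5, 60]]
```

apply_moves:
  targets:
    - [[0,0,0,0,0.5,-1,20],[0,0,0,0,0,0,20],[0,0,0,0,0,0,20],[0,0,0,0,0,0,20],[0,0,0,0,0,0,20],[0,0,0,0,0,0,20]]
  grip_force: 15

```text
t: 4.75
tcp_pos: [0.4543, -0.2542, 0.0714]
tool_rot: [0.084, 3.139, -0.005]
ft_force: [-0.7, -2.8, -1.2]
grip_width: 0.0277
```

Run:
```python
from h import *
s=st()
p,d=arm.get_image('wrist');cv2.imwrite('pics/w4.png',cv2.resize(p[150:280,170:340,::-1],None,fx=4,fy=4,interpolation=cv2.INTER_CUBIC))
```

```text
t 4.75 tcp [ 0.4543 -0.2542  0.0714] rot [ 0.084  3.139 -0.005] F [-0.7 -2.8 -1.2] w 0.0277 q [-0.73  0.11  1.98 -0.    1.05 -2.24]
```

View pics/w4.png

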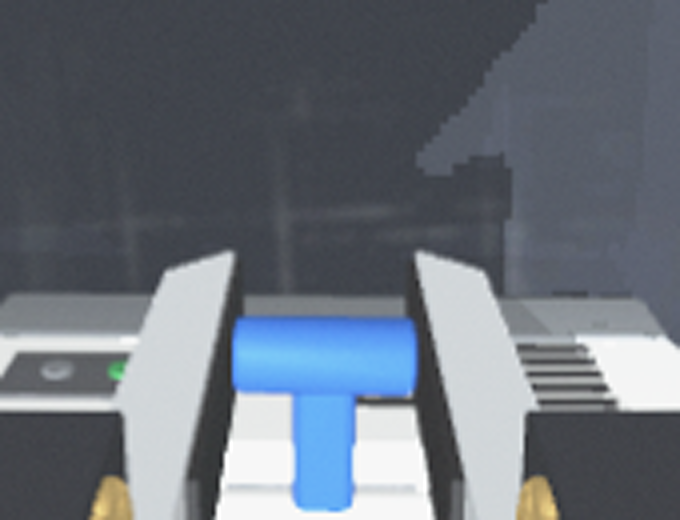

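```bash
cat >> h.py <<'E'
PSI=np.radians(-3.1);CX=np.array([np.cos(PSI),np.sin(PSI),0]);HB=np.array([.5957,-.2614,.08])
def arc(s,da,n,w,r=.142):
    Rc=R.from_rotvec(s['tool_rot']).as_matrix();g=s['tcp_pos']+Rc@[0,0,arm.grip_depth]
    v=g-HB;a=np.arctan2(v[2],-v@CX);print('ang',a,'r',np.hypot(v[2],v@CX),'lat',v@np.array([-CX[1],CX[0],0]))
    Rt=down(np.radians(176.9));rr=R.from_matrix(Rc.T@Rt).as_rotvec();print('rot err',rr.round(3))
    out=[];Q=lambda t:HB-CX*r*np.cos(t)+np.array([0,0,r*np.sin(t)]);p=g
    for i in range(n):
        q=Q(a+da*(i+1));d=(Rt.T@(q-p)*1000).round(1);out.append([0,0,0,*map(float,d),w]);p=p+Rt@d/1000
    print(out)
E
python3 - <<'E'
from h import *
arc(st(),.1,8,20)
E
```

```text
t 4.8 tcp [ 0.4543 -0.2542  0.0714] rot [ 0.084  3.139 -0.004] F [-1.  -1.2 -0.4] w 0.0276 q [-0.73  0.11  1.98 -0.    1.05 -2.24]
ang 0.0721984797974794 r 0.141953960935026 lat -0.0003720812963640115
rot err [-0.003  0.001  0.   ]
[[0, 0, 0, -1.7, 0.4, -14.1, 20], [0, 0, 0, -3.1, -0.0, -13.8, 20], [0, 0, 0, -4.5, -0.0, -13.5, 20], [0, 0, 0, -5.8, -0.0, -12.9, 20], [0, 0, 0, -7.1, -0.0, -12.4, 20], [0, 0, 0, -8.3, -0.0, -11.5, 20], [0, 0, 0, -9.4, -0.0, -10.6, 20], [0, 0, 0, -10.4, -0.0, -9.7, 20]]
```

apply_moves:
  targets:
    - [[0,0,0,-1.7,0,-14,20],[0,0,0,-3,0,-14,20],[0,0,0,-4.5,0,-13.5,20],[0,0,0,-6,0,-13,20]]

```text
t: 5.13
tcp_pos: [0.4681, -0.255, 0.1244]
tool_rot: [-0.087, -3.139, 0.004]
ft_force: [0.7, -2.7, -2.3]
grip_width: 0.0281
```

Run:
```python
from h import *
arc(st(),.1,8,20)
```

```text
t 5.13 tcp [ 0.4681 -0.255   0.1244] rot [-0.087 -3.139  0.004] F [ 0.7 -2.7 -2.3] w 0.0281 q [-0.71  0.06  1.92 -0.    1.16 -2.22]
ang 0.45920980112687876 r 0.14250927639031075 lat -0.0004978237197651302
rot err [-0.003 -0.001 -0.001]
[[0, 0, 0, -7.4, 0.5, -12.2, 20], [0, 0, 0, -8.1, -0.0, -11.6, 20], [0, 0, 0, -9.2, -0.0, -10.8, 20], [0, 0, 0, -10.3, -0.0, -9.8, 20], [0, 0, 0, -11.2, -0.0, -8.7, 20], [0, 0, 0, -12.0, -0.0, -7.6, 20], [0, 0, 0, -12.7, -0.0, -6.3, 20], [0, 0, 0, -13.3, -0.0, -5.0, 20]]
```

Tracking the arc well.

apply_moves:
  targets:
    - [[0,0,0,-7.4,0,-12.2,20],[0,0,0,-8,0,-11.6,20],[0,0,0,-9.2,0,-10.8,20],[0,0,0,-10.3,0,-9.8,20],[0,0,0,-11.2,0,-8.7,20]]

```text
t: 5.55
tcp_pos: [0.5135, -0.2578, 0.1783]
tool_rot: [-0.089, -3.135, 0.005]
ft_force: [-0.8, -2.2, -3.2]
grip_width: 0.0276
```

Run:
```python
from h import *
arc(st(),.1,9,20)
```

```text
t 5.55 tcp [ 0.5135 -0.2578  0.1783] rot [-0.089 -3.135  0.005] F [-0.8 -2.2 -3.2] w 0.0276 q [-0.66  0.1   1.78 -0.01  1.27 -2.17]
ang 0.9589388013557917 r 0.1430071776004886 lat -0.0008223291264683287
rot err [-0.003 -0.005 -0.002]
[[0, 0, 0, -12.6, 0.8, -6.7, 20], [0, 0, 0, -12.7, 0.0, -6.4, 20], [0, 0, 0, -13.3, 0.0, -5.0, 20], [0, 0, 0, -13.7, 0.0, -3.7, 20], [0, 0, 0, -14.0, 0.0, -2.2, 20], [0, 0, 0, -14.2, 0.0, -0.9, 20], [0, 0, 0, -14.1, 0.0, 0.5, 20], [0, 0, 0, -14.1, 0.0, 2.0, 20], [0, 0, 0, -13.8, 0.0, 3.3, 20]]
```

apply_moves:
  targets:
    - [[0,0,0,-12.5,0.5,-6.7,20],[0,0,0,-12.7,0,-6.4,20],[0,0,0,-13.3,0,-5,20],[0,0,0,-13.7,0,-3.7,20],[0,0,0,-14,0,-2.2,20]]

```text
t: 5.97
tcp_pos: [0.5794, -0.2619, 0.2036]
tool_rot: [-0.089, -3.127, 0.007]
ft_force: [-1.1, -0.9, -0.0]
grip_width: 0.0277
```

Run:
```python
from h import *
arc(st(),.1,6,20)
```

```text
t 5.97 tcp [ 0.5794 -0.2619  0.2036] rot [-0.089 -3.127  0.007] F [-1.1 -0.9 -0. ] w 0.0277 q [-0.6   0.22  1.59 -0.01  1.34 -2.11]
ang 1.4588765935819983 r 0.143316529614733 lat -0.0012850112484810482
rot err [-0.005 -0.013 -0.003]
[[0, 0, 0, -14.3, 1.3, 0.4, 20], [0, 0, 0, -14.2, -0.0, 0.6, 20], [0, 0, 0, -14.1, -0.0, 1.9, 20], [0, 0, 0, -13.8, -0.0, 3.4, 20], [0, 0, 0, -13.3, -0.0, 4.7, 20], [0, 0, 0, -12.9, -0.0, 6.0, 20]]
```

apply_moves:
  targets:
    - [[0,-0.005,0,-14.3,0.5,0.3,20],[0,-0.005,0,-14.2,0.5,0.6,20],[0,0,0,-14.1,0,1.9,20],[0,0,0,-13.8,0,3.4,20],[0,0,0,0,0,0,20],[0,0,0,0,0,0,20]]

```text
t: 6.47
tcp_pos: [0.6388, -0.2656, 0.199]
tool_rot: [-0.089, -3.135, 0.012]
ft_force: [-1.2, -1.3, 1.2]
grip_width: 0.0277
```

Run:
```python
from h import *
arc(st(),.1,1,20)
for n in('wrist','side'):
    p,d=arm.get_image(n);cv2.imwrite(f'pics/{n}5.png',p[:,:,::-1])
```

```text
t 6.47 tcp [ 0.6388 -0.2656  0.199 ] rot [-0.089 -3.135  0.012] F [-1.2 -1.3  1.2] w 0.0277 q [-0.55  0.35  1.44 -0.01  1.35 -2.07]
ang 1.8759121337264166 r 0.14445009807999878 lat -0.001721822879689565
rot err [-0.008 -0.005 -0.003]
[[0, 0, 0, -12.6, 1.7, 7.3, 20]]
```

View pics/wrist5.png

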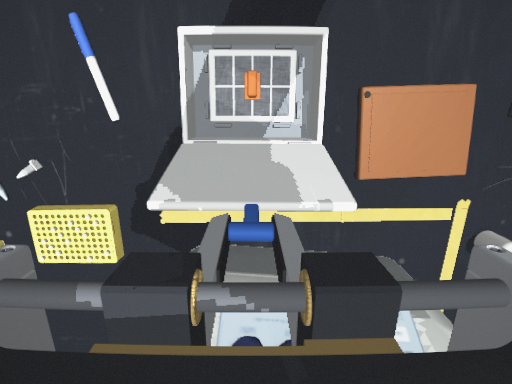

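View pics/side5.png

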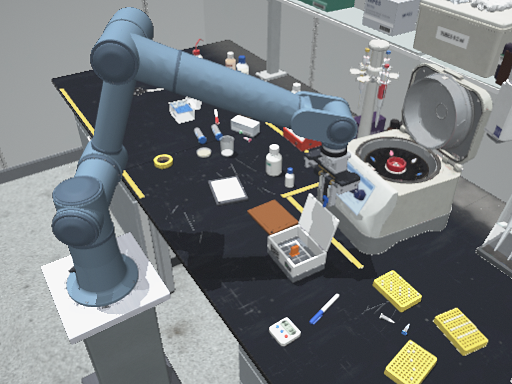

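The flap leans back at about 1.87 rad. The plate lies in the well with its orange tab at (253,85). I'll release the bar, measure the tab, then rise.

apply_moves:
  targets:
    - [[0,0,0,0,0,0,50],[0,0,0,0,0,0,50],[0,0,0,0,0,0,50],[0,0,0,0,0,-10,50],[0,0,0,0,0,-20,50],[0,0,0,0,0,-30,50],[0,0,0,0,0,-30,50],[0,0,0,0,0,0,50],[0,0,0,0,0,0,50]]

```text
t: 7.32
tcp_pos: [0.6352, -0.2635, 0.2939]
tool_rot: [-0.091, -3.131, 0.006]
ft_force: [1.0, 0.1, -0.6]
grip_width: 0.0499
```

Run:
```python
from h import *;import pickle
s=st();pickle.dump(s,open('pics/w6.pkl','wb'))
p,d=arm.get_image('wrist');cv2.imwrite(f'pics/w6.png',p[:,:,::-1]);np.save('pics/w6.npy',d)
cv2.imwrite('pics/c6.png',cv2.resize(p[10:210,150:350,::-1],None,fx=3,fy=3,interpolation=cv2.INTER_CUBIC))
```

```text
t 7.32 tcp [ 0.6352 -0.2635  0.2939] rot [-0.091 -3.131  0.006] F [ 1.   0.1 -0.6] w 0.0499 q [-0.55  0.28  1.35 -0.01  1.51 -2.07]
```

View pics/c6.png

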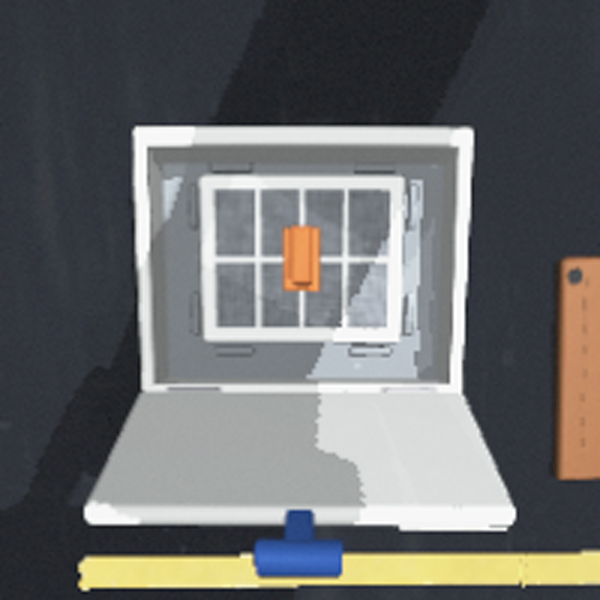

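Run:
```python
from h import *;import pickle
s=pickle.load(open('pics/w6.pkl','rb'));D=np.load('pics/w6.npy');np.set_printoptions(precision=4,suppress=True)
P=at_z('wrist',cr([(200,175),(404,178),(400,341),(204,338)],(150,10),3),.038,s);print(P,P.mean(0))
for i in range(4):
  v=P[(i+1)%4]-P[i];print(np.linalg.norm(v),np.degrees(np.arctan2(v[1],v[0])))
print('case rim',at_z('wrist',cr([(134,128),(473,128)],(150,10),3),.076,s))
t=cr([(301,235),(301,255),(301,270),(301,285)],(150,10),3);print(at_d('wrist',t,D,s),at_z('wrist',t,.07,s))
p=cv2.imread('pics/w6.png');cv2.imwrite('pics/c7.png',cv2.resize(p[75:115,230:270],None,fx=14,fy=14,interpolation=cv2.INTER_CUBIC))
c=HB-.064*CX;print('pred',c)
b=cr([(298,558)],(150,10),3);print('bar',at_d('wrist',b,D,s),HB)
```

```text
[[ 0.4886 -0.3059  0.038 ]
 [ 0.496  -0.207   0.038 ]
 [ 0.5736 -0.2117  0.038 ]
 [ 0.5662 -0.3105  0.038 ]] [ 0.5311 -0.2588  0.038 ]
0.09919305637872912 85.74201041255851
0.07778051585761049 -3.455137194590393
0.09912953707628609 -94.27240643717573
0.07775649148628044 176.59192300289104
case rim [[ 0.4736 -0.3291  0.076 ]
 [ 0.4826 -0.1804  0.076 ]]
[[ 0.5229 -0.2585  0.0715]
 [ 0.5316 -0.2591  0.0718]
 [ 0.5381 -0.2595  0.069 ]
 [ 0.5435 -0.26    0.042 ]] [[ 0.5227 -0.2585  0.07  ]
 [ 0.5315 -0.2591  0.07  ]
 [ 0.5381 -0.2595  0.07  ]
 [ 0.5448 -0.2599  0.07  ]]
pred [ 0.5318 -0.2579  0.08  ]
bar [[ 0.6328 -0.265   0.2226]] [ 0.5957 -0.2614  0.08  ]
```

View pics/c7.png

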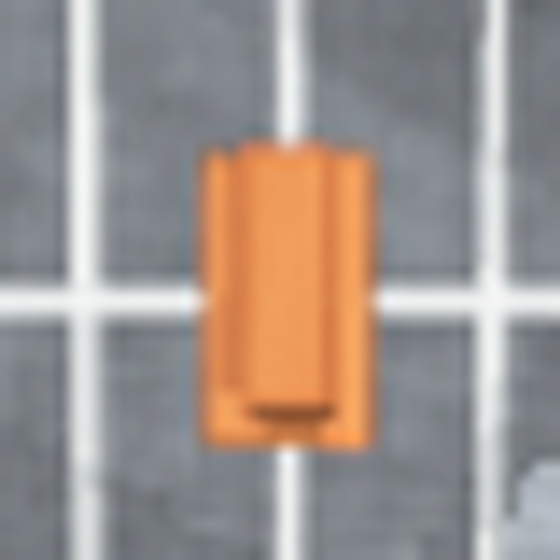

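Run:
```python
from h import *
plan(st(),np.array([.531,-.2588,.20]),down(np.radians(176.3)),40,N=5)
```

```text
t 7.37 tcp [ 0.6355 -0.2637  0.2948] rot [-0.091 -3.133  0.007] F [-0.1 -0.7  0.3] w 0.0501 q [-0.55  0.28  1.35 -0.01  1.51 -2.07]
5 rows
[[-0.001, -0.001, 0.001, 20.8, -0.1, 19.1, 40], [-0.001, -0.002, 0.001, 20.8, -0.2, 19.1, 40], [-0.001, -0.001, 0.001, 20.8, -0.2, 19.0, 40], [-0.001, -0.002, 0.002, 20.9, -0.3, 19.0, 40], [-0.001, -0.001, 0.001, 20.9, -0.3, 19.0, 40]]
```

apply_moves:
  targets:
    - [[0,-0.001,0,26,0,5,40],[0,-0.001,0,26,0,15,40],[0,-0.001,0,26,0,22,40],[0,-0.002,0,26,0,25,40],[0,-0.002,0,0,0,20,40],[0,0,0,0,0,0,40],[0,0,0,0,0,0,40]]

```text
t: 7.95
tcp_pos: [0.5238, -0.255, 0.1984]
tool_rot: [-0.09, -3.133, -0.001]
ft_force: [-0.3, -0.4, 1.0]
grip_width: 0.04
```

Run:
```python
from h import *
plan(st(),np.array([.531,-.2588,.12]),down(np.radians(176.3)),40,N=3)
```

```text
t 7.95 tcp [ 0.5238 -0.255   0.1984] rot [-9.000e-02 -3.133e+00 -1.000e-03] F [-0.3 -0.4  1. ] w 0.04 q [-0.65  0.1   1.74 -0.    1.31 -2.16]
3 rows
[[0.0, -0.002, 0.002, -2.7, -1.2, 26.1, 40], [0.0, -0.003, 0.003, -2.6, -1.1, 26.1, 40], [0.0, -0.002, 0.002, -2.5, -1.1, 26.1, 40]]
```

apply_moves:
  targets:
    - [[0,-0.002,0.002,-2.5,-1.2,25,40],[0,-0.002,0.002,-2.5,-1.2,25,40],[0,-0.002,0.002,-2,-1.2,20,40],[0,0,0,0,0,0,40],[0,0,0,0,0,0,40]]

```text
t: 8.37
tcp_pos: [0.5356, -0.2614, 0.1321]
tool_rot: [0.097, 3.134, -0.007]
ft_force: [-0.4, 0.7, 0.7]
grip_width: 0.0401
```

Run:
```python
from h import *
plan(st(),np.array([.531,-.2588,.046]),down(np.radians(176.3)),40,N=6)
p,d=arm.get_image('wrist');cv2.imwrite('pics/c8.png',cv2.resize(p[90:290,140:360,::-1],None,fx=3,fy=3,interpolation=cv2.INTER_CUBIC))
```

```text
t 8.37 tcp [ 0.5356 -0.2614  0.1321] rot [ 0.097  3.134 -0.007] F [-0.4  0.7  0.7] w 0.0401 q [-0.64  0.19  1.76 -0.    1.18 -2.15]
6 rows
[[-0.001, 0.001, 0.0, 0.9, 0.4, 14.3, 40], [-0.001, 0.001, 0.001, 0.9, 0.4, 14.3, 40], [-0.001, 0.001, 0.0, 0.8, 0.4, 14.4, 40], [-0.0, 0.001, 0.001, 0.8, 0.4, 14.3, 40], [-0.001, 0.001, 0.0, 0.8, 0.4, 14.4, 40], [-0.0, 0.001, 0.001, 0.9, 0.4, 14.3, 40]]
```

View pics/c8.png

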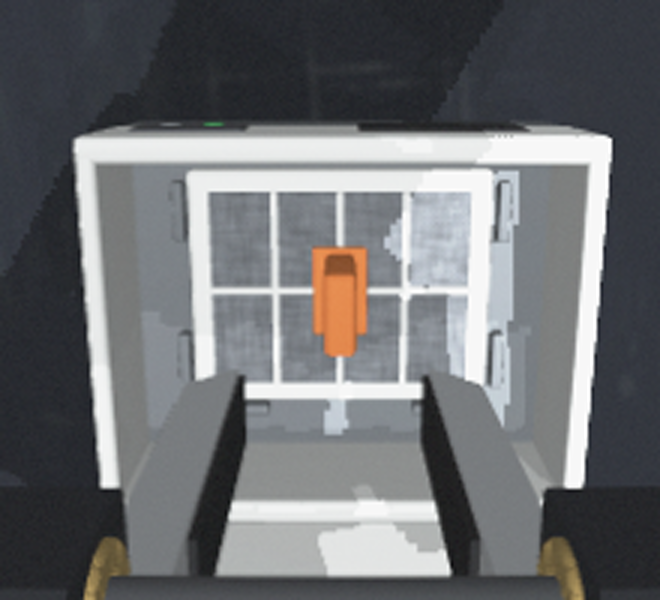

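The tab at crop (340,300) is centred between the fingers, so I'll descend in steps.

apply_moves:
  targets:
    - [[0,0,0,2.5,1.5,0,40],[0,0,0,2,1,10,40],[0,0,0,0,0,14,40],[0,0,0,0,0,14,40],[0,0,0,0,0,12,40],[0,0,0,0,0,8,40],[0,0,0,0,0,0,40],[0,0,0,0,0,0,40]]

```text
t: 9.08
tcp_pos: [0.5365, -0.2617, 0.0799]
tool_rot: [0.095, 3.121, -0.021]
ft_force: [0.7, 0.2, 0.9]
grip_width: 0.0402
```

Run:
```python
from h import *
plan(st(),np.array([.531,-.2588,.046]),down(np.radians(176.3)),40,N=1)
```

```text
t 9.08 tcp [ 0.5365 -0.2617  0.0799] rot [ 0.095  3.121 -0.021] F [0.7 0.2 0.9] w 0.0402 q [-0.64  0.25  1.8  -0.    1.07 -2.15]
1 rows
[[-0.013, 0.019, 0.004, 6.3, 3.0, 33.7, 40]]
```

apply_moves:
  targets:
    - [[-0.007,0.01,0.002,3,1.5,0,40],[-0.007,0.009,0.002,3,1.5,0,40],[0,0,0,0,0,6,40],[0,0,0,0,0,6,40],[0,0,0,0,0,6,40],[0,0,0,0,0,0,40],[0,0,0,0,0,0,40]]

```text
t: 9.67
tcp_pos: [0.5314, -0.259, 0.0624]
tool_rot: [0.102, 3.138, 0.0]
ft_force: [-0.4, -0.6, 0.3]
grip_width: 0.04
```

Run:
```python
from h import *
plan(st(),np.array([.531,-.2588,.046]),down(np.radians(176.3)),40,N=1)
```

```text
t 9.67 tcp [ 0.5314 -0.259   0.0624] rot [0.102 3.138 0.   ] F [-0.4 -0.6  0.3] w 0.04 q [-0.65  0.28  1.8   0.    1.06 -2.15]
1 rows
[[0.0, 0.002, -0.001, 0.4, 0.1, 16.4, 40]]
```

apply_moves:
  targets:
    - [[0,0.001,0,0.2,0,5,40],[0,0.001,0,0.2,0,5,40],[0,0,0,0,0,5,40],[0,0,0,0,0,0,40],[0,0,0,0,0,0,40]]

```text
t: 10.08
tcp_pos: [0.5308, -0.2588, 0.0454]
tool_rot: [-0.102, -3.139, -0.001]
ft_force: [-0.1, 0.1, -0.2]
grip_width: 0.04
```

Run:
```python
from h import *
plan(st(),np.array([.531,-.2588,.046]),down(np.radians(176.3)),40,N=1)
p,d=arm.get_image('wrist');cv2.imwrite('pics/c9.png',cv2.resize(p[90:290,140:360,::-1],None,fx=3,fy=3,interpolation=cv2.INTER_CUBIC))
```

```text
t 10.08 tcp [ 0.5308 -0.2588  0.0454] rot [-1.020e-01 -3.139e+00 -1.000e-03] F [-0.1  0.1 -0.2] w 0.04 q [-0.65  0.3   1.81 -0.    1.03 -2.15]
1 rows
[[0.0, -0.001, -0.001, -0.2, 0.0, -0.6, 40]]
```

View pics/c9.png

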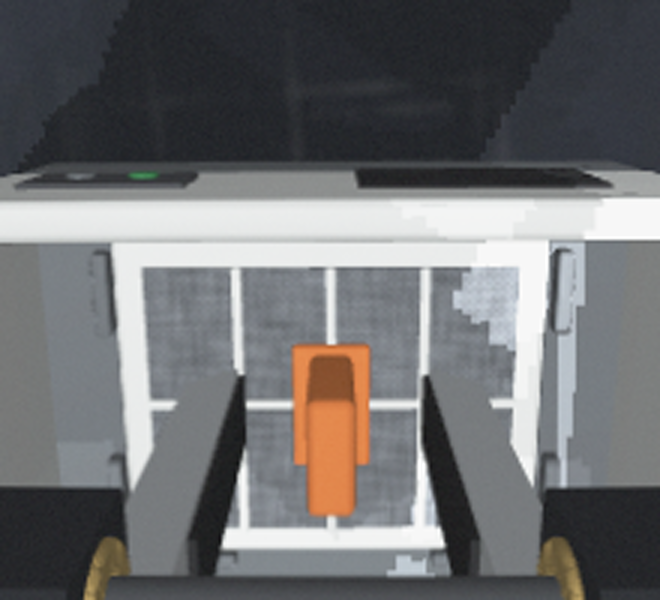

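The fingers straddle the tab, at crop (331,430). I'll close on it with 30 N.

apply_moves:
  targets:
    - [[0,0,0,0,0,0,2],[0,0,0,0,0,0,2],[0,0,0,0,0,0,2],[0,0,0,0,0,0,2],[0,0,0,0,0,0,2],[0,0,0,0,0,0,2]]
  grip_force: 30

```text
t: 10.63
tcp_pos: [0.5312, -0.2591, 0.0461]
tool_rot: [0.102, 3.14, -0.0]
ft_force: [0.3, 0.2, -0.8]
grip_width: 0.0096
```

apply_moves:
  targets:
    - [[0,0,0,0,0,-5,2],[0,0,0,0,0,-8,2],[0,0,0,0,0,-8,2],[0,0,0,0,0,0,2]]

```text
t: 10.97
tcp_pos: [0.5307, -0.2587, 0.0686]
tool_rot: [-0.102, -3.139, -0.001]
ft_force: [0.7, -0.3, -0.8]
grip_width: 0.0095
```

Run:
```python
from h import *
plan(st(),np.array([.531,-.2588,.20]),down(np.radians(176.3)),2,N=8)
p,d=arm.get_image('wrist');cv2.imwrite('pics/c10.png',cv2.resize(p[90:290,140:360,::-1],None,fx=3,fy=3,interpolation=cv2.INTER_CUBIC))
```

```text
t 10.97 tcp [ 0.5307 -0.2587  0.0686] rot [-1.020e-01 -3.139e+00 -1.000e-03] F [ 0.7 -0.3 -0.8] w 0.0095 q [-0.65  0.27  1.8  -0.    1.07 -2.15]
8 rows
[[0.0, -0.0, -0.0, -0.0, 0.0, -16.4, 2], [0.0, -0.0, -0.0, -0.0, 0.0, -16.4, 2], [0.0, -0.0, -0.0, -0.0, 0.0, -16.4, 2], [0.0, -0.0, -0.0, -0.0, 0.0, -16.4, 2], [0.0, -0.0, -0.0, -0.0, 0.0, -16.4, 2], [0.0, -0.0, -0.0, -0.1, 0.0, -16.5, 2], [0.0, -0.0, -0.0, -0.0, 0.0, -16.4, 2], [0.001, -0.001, -0.0, -0.1, 0.0, -16.5, 2]]
```

View pics/c10.png

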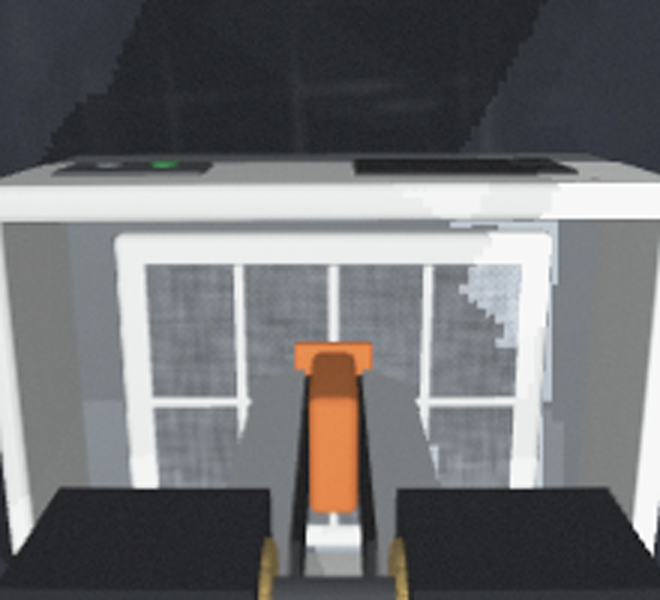

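The plate rises with the gripper, level inside the well. I'll lift it slowly past the rim.

apply_moves:
  targets:
    - [[0,0,0,0,0,-7,2],[0,0,0,0,0,-8,2],[0,0,0,0,0,-8,2],[0,0,0,0,0,-8,2],[0,0,0,0,0,-8,2],[0,0,0,0,0,-8,2]]

```text
t: 11.52
tcp_pos: [0.5296, -0.2579, 0.1183]
tool_rot: [-0.102, -3.136, -0.004]
ft_force: [0.0, 0.0, -0.9]
grip_width: 0.0096
```

apply_moves:
  targets:
    - [[0,0,0,0,0,-10,2],[0,0,0,0,0,-12,2],[0,0,0,0,0,-12,2],[0,0,0,0,0,-12,2],[0,0,0,0,0,-12,2],[0,0,0,0,0,-10,2],[0,0,0,0,0,0,2],[0,0,0,0,0,0,2]]

```text
t: 12.18
tcp_pos: [0.5313, -0.2592, 0.1986]
tool_rot: [0.102, 3.138, -0.003]
ft_force: [-0.2, -1.5, -1.4]
grip_width: 0.0097
```

Run:
```python
from h import *
D=np.load('pics/top0.npy')
print(at_d('top',[(211,146),(239,150),(155,169),(118,128)],D).round(3))
s=st();plan(s,np.array([.543,.168,.2]),down(np.radians(163.5)),2,N=16,show=16)
p,d=arm.get_image('wrist');cv2.imwrite('pics/w11.png',p[:,:,::-1])
```

```text
[[0.747 0.175 0.121]
 [0.752 0.075 0.055]
 [0.689 0.409 0.002]
 [0.841 0.554 0.057]]
t 12.18 tcp [ 0.5313 -0.2592  0.1986] rot [ 1.020e-01  3.138e+00 -3.000e-03] F [-0.2 -1.5 -1.4] w 0.0097 q [-0.65  0.11  1.72 -0.    1.3  -2.15]
16 rows
[[-0.0, 0.0, 0.014, 1.0, 26.7, -0.1, 2], [-0.0, 0.0, 0.014, 1.4, 26.7, -0.1, 2], [-0.0, 0.0, 0.014, 1.8, 26.6, -0.1, 2], [-0.0, 0.0, 0.014, 2.1, 26.6, -0.1, 2], [-0.0, 0.0, 0.014, 2.5, 26.6, -0.1, 2], [-0.0, 0.0, 0.014, 2.9, 26.6, -0.1, 2], [-0.0, 0.0, 0.014, 3.2, 26.5, -0.2, 2], [-0.0, 0.0, 0.014, 3.6, 26.5, -0.1, 2], [-0.0, 0.0, 0.014, 4.0, 26.4, -0.2, 2], [-0.0, 0.0, 0.014, 4.3, 26.3, -0.1, 2], [-0.0, 0.0, 0.014, 4.7, 26.3, -0.2, 2], [-0.0, 0.001, 0.014, 5.1, 26.2, -0.1, 2], [-0.0, 0.0, 0.014, 5.5, 26.1, -0.2, 2], [-0.0, 0.001, 0.014, 5.8, 26.1, -0.1, 2], [-0.001, 0.0, 0.013, 6.2, 26.0, -0.1, 2], [-0.0, 0.001, 0.014, 6.5, 25.9, -0.2, 2]]
```

View pics/w11.png

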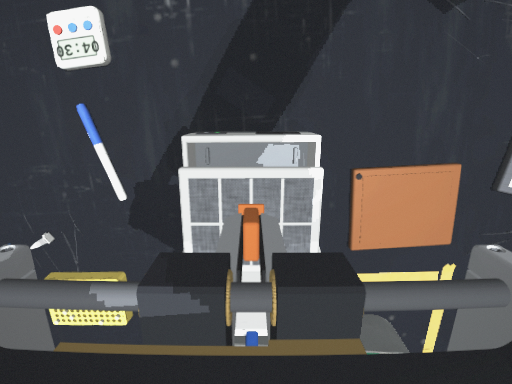

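apply_moves:
  targets:
    - [[0,0,0.005,0.5,8,0,2],[0,0,0.01,1,16,0,2],[0,0,0.015,1.5,24,0,2],[0,0,0.015,1.5,26,0,2],[0,0,0.015,2,26,0,2],[0,0,0.015,2.5,26,0,2],[0,0,0.015,3,26,0,2],[0,0,0.015,3.5,26,0,2],[0,0,0.015,4,26,0,2],[0,0,0.015,4,26,0,2]]

```text
t: 13.07
tcp_pos: [0.5324, -0.0166, 0.1891]
tool_rot: [-0.339, -3.11, -0.007]
ft_force: [-0.5, -0.7, -1.1]
grip_width: 0.0102
```

Run:
```python
from h import *
s=st();plan(s,np.array([.543,.168,.17]),down(np.radians(163.5)),2,N=9)
```

```text
t 13.07 tcp [ 0.5324 -0.0166  0.1891] rot [-0.339 -3.11  -0.007] F [-0.5 -0.7 -1.1] w 0.0102 q [-0.25 -0.01  1.86  0.    1.3  -1.6 ]
9 rows
[[0.0, -0.002, 0.008, 3.2, 20.3, 2.2, 2], [0.0, -0.002, 0.008, 3.4, 20.2, 2.2, 2], [0.0, -0.001, 0.008, 3.6, 20.2, 2.2, 2], [0.0, -0.002, 0.008, 3.7, 20.2, 2.2, 2], [0.0, -0.001, 0.008, 3.9, 20.2, 2.2, 2], [0.001, -0.002, 0.008, 4.1, 20.1, 2.2, 2], [0.0, -0.001, 0.008, 4.2, 20.1, 2.2, 2], [0.001, -0.002, 0.007, 4.4, 20.1, 2.2, 2], [0.0, -0.001, 0.008, 4.6, 20.0, 2.1, 2]]
```

apply_moves:
  targets:
    - [[0,0,0.008,3,22,0,2],[0,0,0.008,3.5,22,0,2],[0,0,0.008,3.5,22,0,2],[0,0,0.008,3.5,22,0,2],[0,0,0.008,4,22,0,2],[0,0,0.008,4,20,0,2],[0,0,0.008,4,16,0,2],[0,0,0.006,3,10,0,2],[0,0,0,0,0,0,2],[0,0,0,0,0,0,2]]

```text
t: 13.9
tcp_pos: [0.5316, 0.1599, 0.1795]
tool_rot: [-0.427, -3.078, -0.006]
ft_force: [-0.4, 0.2, -1.0]
grip_width: 0.0097
```

Run:
```python
from h import *;import pickle
s=st();plan(s,np.array([.543,.168,.1]),down(np.radians(163.5)),2,N=9,show=2)
pickle.dump(s,open('pics/w12.pkl','wb'))
p,d=arm.get_image('wrist');cv2.imwrite('pics/w12.png',p[:,:,::-1])
p,d=arm.get_image('top');cv2.imwrite('pics/t12.png',p[:,:,::-1])
```

```text
t 13.9 tcp [0.5316 0.1599 0.1795] rot [-0.427 -3.078 -0.006] F [-0.4  0.2 -1. ] w 0.0097 q [ 0.08  0.07  1.8   0.01  1.3  -1.22]
9 rows
[[-0.0, -0.004, 0.001, -1.3, 1.2, 8.8, 2], [-0.0, -0.004, 0.001, -1.2, 1.2, 8.8, 2]]
```

View pics/w12.png

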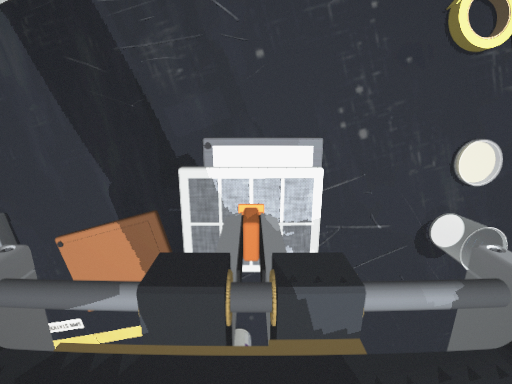

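View pics/t12.png

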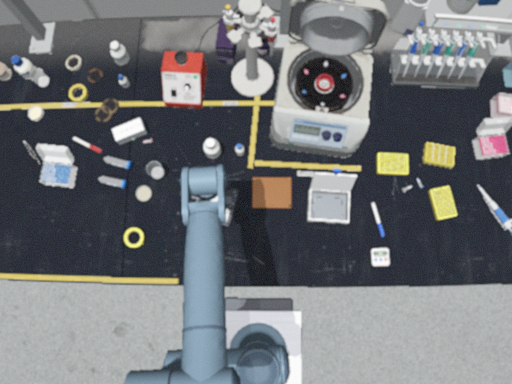

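Run:
```python
from h import *;import pickle
s=pickle.load(open('pics/w12.pkl','rb'))
p=cv2.imread('pics/w12.png');cv2.imwrite('pics/c12.png',cv2.resize(p[130:180,195:330],None,fx=5.5,fy=5.5,interpolation=cv2.INTER_CUBIC))
P=at_z('wrist',[(203.5,139),(322,138.5)],.012,s);v=P[1]-P[0];L=np.linalg.norm(v);print(P,L,np.degrees(np.arctan2(v[1],v[0])))
n=np.array([v[1],-v[0],0])/L;print('centre',P.mean(0)+.06*n)
```

```text
[[0.46594377 0.11794315 0.012     ]
 [0.50514972 0.25850045 0.012     ]] 0.14592278694179944 74.41450591914307
centre [0.54334058 0.17210124 0.012     ]
```

View pics/c12.png

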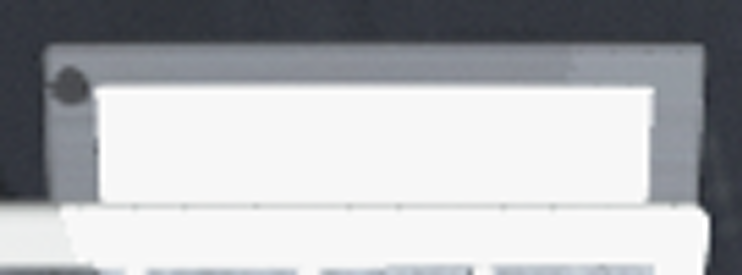

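apply_moves:
  targets:
    - [[0,-0.01,0,-4,3.5,0,2],[0,-0.01,0,-4,3,4,2],[0,-0.01,0,0,0,6,2],[0,0,0,0,0,7,2],[0,0,0,0,0,7,2],[0,0,0,0,0,7,2],[0,0,0,0,0,7,2],[0,0,0,0,0,7,2],[0,0,0,0,0,0,2],[0,0,0,0,0,0,2]]

```text
t: 14.83
tcp_pos: [0.5413, 0.1603, 0.1277]
tool_rot: [-0.441, -3.107, 0.003]
ft_force: [0.2, -0.1, -0.8]
grip_width: 0.0095
```

Run:
```python
from h import *
s=st();plan(s,np.array([.543,.17,.0975]),down(np.radians(164)),2,N=5)
```

```text
t 14.83 tcp [0.5413 0.1603 0.1277] rot [-4.410e-01 -3.107e+00  3.000e-03] F [ 0.2 -0.1 -0.8] w 0.0095 q [ 0.09  0.13  1.84 -0.    1.18 -1.2 ]
5 rows
[[-0.001, -0.001, -0.001, 0.2, 2.0, 6.0, 2], [-0.0, -0.001, -0.0, 0.2, 2.0, 6.0, 2], [-0.001, -0.001, -0.001, 0.2, 2.0, 6.1, 2], [-0.0, -0.0, -0.0, 0.2, 1.9, 6.0, 2], [-0.001, -0.001, -0.001, 0.2, 2.0, 6.1, 2]]
```

apply_moves:
  targets:
    - [[0,0,0,0,2,5,2],[0,0,0,0,2,6,2],[0,0,0,0,2,6,2],[0,0,0,0,2,6,2],[0,0,0,0,2,6,2],[0,0,0,0,0,0,2],[0,0,0,0,0,0,2],[0,0,0,0,0,0,2]]

```text
t: 15.5
tcp_pos: [0.5447, 0.1713, 0.0958]
tool_rot: [-0.44, -3.107, 0.003]
ft_force: [-0.3, 0.2, -0.7]
grip_width: 0.0098
```

Run:
```python
from h import *;import pickle
s=st();plan(s,np.array([.543,.17,.0975]),down(np.radians(164)),2,N=1)
pickle.dump(s,open('pics/w13.pkl','wb'))
for n in('wrist','side'):
    p,d=arm.get_image(n);cv2.imwrite(f'pics/{n}13.png',p[:,:,::-1])
```

```text
t 15.5 tcp [0.5447 0.1713 0.0958] rot [-4.400e-01 -3.107e+00  3.000e-03] F [-0.3  0.2 -0.7] w 0.0098 q [ 0.11  0.19  1.84 -0.    1.12 -1.18]
1 rows
[[-0.002, -0.003, -0.002, 1.2, -1.7, -1.7, 2]]
```

View pics/wrist13.png

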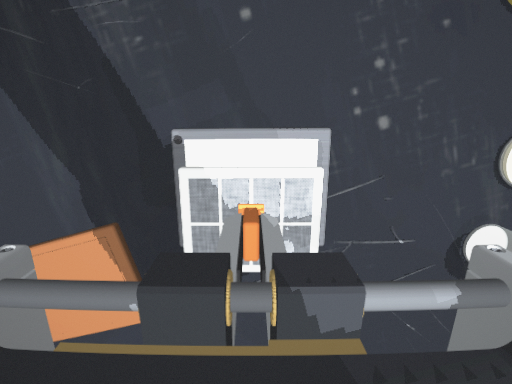

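View pics/side13.png

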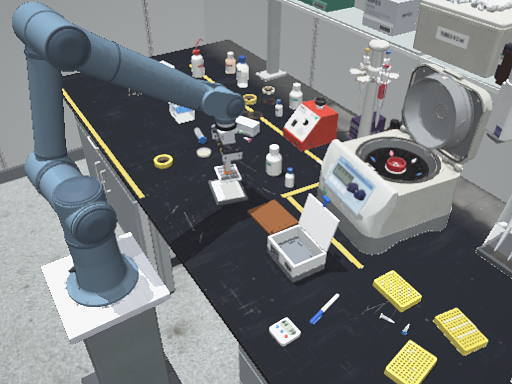

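The plate's front corners are at (181,169) and (323,169), square to and centred on the pad's at (173,130) and (329,130). In the side view the flap is still open. I'll let it settle, check the numbers once more and hand in.

apply_moves:
  targets:
    - [[0,0,0,1,-1.5,-1.5,2],[0,0,0,0,0,0,2],[0,0,0,0,0,0,2],[0,0,0,0,0,0,2],[0,0,0,0,0,0,2],[0,0,0,0,0,0,2]]

```text
t: 16.1
tcp_pos: [0.5443, 0.1698, 0.0994]
tool_rot: [0.441, 3.11, -0.002]
ft_force: [-0.6, 0.6, -0.9]
grip_width: 0.0095
```

Run:
```python
from h import *;import pickle
s=pickle.load(open('pics/w13.pkl','rb'))
P=at_z('wrist',[(172.5,130),(329.5,130)],.012,s);v=P[1]-P[0];L=np.linalg.norm(v);n=np.array([v[1],-v[0],0])/L
print('pad',L,np.degrees(np.arctan2(v[1],v[0])),P.mean(0)+.06*n)
Q=at_z('wrist',[(181,169),(323,169)],.0958-.0155+.008,s);v=Q[1]-Q[0];L=np.linalg.norm(v);n=np.array([v[1],-v[0],0])/L
print('plate',L,np.degrees(np.arctan2(v[1],v[0])),Q.mean(0)+.04*n)
s=st();print(abs(s['dq']).max())
arm.hand_in()
```

```text
pad 0.145284698683824 73.81367474916071 [0.54325554 0.17170689 0.012     ]
plate 0.09646058304839446 73.83565921993844 [0.54586739 0.17183636 0.0883    ]
t 16.1 tcp [0.5443 0.1698 0.0994] rot [ 4.41e-01  3.11e+00 -2.00e-03] F [-0.6  0.6 -0.9] w 0.0095 q [ 0.1   0.18  1.84 -0.    1.12 -1.18]
0.0024177675783522423
the job is handed in; nothing more can be done
```

I swung the flap back by its blue bar to about 1.83–1.87 rad and it stayed open. I then drew the plate out by its orange tab and handed the job in at 16.1 s, still holding it over the middle of the light pad. No verdict was reported.

- **Position:** the plate's centre measured about 3 mm from the pad's centre. Its long sides were within about 0.1° of the pad's.
- **Height:** the underside was about 7 cm above the pad's top, worked out from the tool height (TCP z 0.099 m). I did not measure it directly.
- **Grip and rest:** the tab was held at 9.5 mm opening with 30 N set. Joint speeds were below 0.003 rad/s, and the gripper was level to a few mrad.
- **Flap and bench:** the last side view showed the flap still open. By eye, the other things were where they had been, but I did not measure them.

**What disagreed:**
- The pad's front edge measured 145 mm against the 150 mm given, and the plate's 96 mm against 100 mm, a scale error of about 3–4%.
- Fast descents made the tool drift sideways by 5–10 mm, so I corrected that and went down slowly near the bar and the tab.

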